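# Turn the tea brush over in its pot

### The job

The tea brush has been left standing on its bristles in the blue pot: pull it out, turn it end for end and stand it back in the same pot, handle-down with the bristles up so they can dry. Lower it until the handle rests on the bottom of the pot before you let go, do not drop it in, and leave it leaning there by itself. The wooden rest is there to lay the brush on while you change your grip; do not tip or shove the pots, the cups or the jar.

Things in the scene. Friction and masses are not known exactly. Their poses are not given: they have to be found in the camera images.
- brush_mid (a point): middle of the tea brush, half-way along. A straight round stick 210 mm long, 50 g: wooden handle 15 mm thick, 165 mm long, then a brass ferrule 21 mm thick, 13 mm long, then rigid grey bristles 23 mm thick, 32 mm long. z axis runs along it from bristles to handle end. Centre of mass about 24 mm from here towards the bristles. It starts upright, loose, bristles down on the blue pot's floor
- brush_butt (a point): centre of the free end of the brush's handle (marked by a red band), 105 mm from brush_mid
- bristle_end (a point): centre of the flat end of the bristles, 105 mm from brush_mid on the other side
- brush_pot: the blue pot of the brush, loose, 0.4 kg: round, straight-sided, 60 mm outside diameter, 76 mm high, open top, 42 mm inside diameter, flat inner floor 6 mm above its underside. Origin at the centre of its underside, z up. It may stand on either side of the table
- rest_seat (a point): fixed wooden rest: two forks, 10 mm thick, on a low base. Each has a seat 15 mm wide, 47 mm above the table, between prongs that open upward to 36 mm apart at 66 mm height. This point: midway between the forks, at seat height; its y axis runs from fork to fork (65 mm either side). A handle lying in it has its axis 54.5 mm above the table; fingers fit between the forks
- tool_pot_mid (a point): the middle (38 mm up) of the terracotta pot, same shape and size as the blue one, with a wooden scoop and a brass pick fixed in it up to 160 mm high; a bystander
- cup0_mid (a point): the middle of a white tea cup, 62 mm across, 45 mm high; a bystander
- cup1_mid (a point): the middle of another such white tea cup; a bystander
- jar_mid (a point): the middle of an amber jar with an orange lid, 72 mm across, 100 mm high; a bystander
Not all that is in view belongs to the job. What is shaped like the part that bears brush_mid but purple is not meant.

How it is judged (in metres and radians):
On the way, in this order (a step that is already met when the one before it is completed fails the run):
1. the brush is pulled clear out of the pot (z of bristle_end in the frame of brush_pot above 0.085 m and contact force between the fingers and brush above 0.3 N), for 0.1 s.
2. the reversed brush, still held, is lowered until its handle end is at the bottom of the pot (within 8 mm) (z of brush_butt in the frame of brush_pot between 0 and 0.014 m and horizontal distance between brush_butt and brush_pot below 0.021 m and z of bristle_end in the frame of brush_pot above 0.18 m and contact force between the fingers and brush above 0.3 N), for 0.1 s.
At the end, for the whole second after the job is handed in: The brush stands by itself in the upright blue pot, handle-down: the centre of its handle end within 8 mm of the pot's inner floor and inside the pot, the bristle end more than 180 mm above the pot's underside, at rest (z of brush_butt in the frame of brush_pot between 0 and 0.014 m and horizontal distance between brush_butt and brush_pot below 0.021 m and z of bristle_end in the frame of brush_pot above 0.18 m and linear speed of brush below 0.02 m/s and angular speed of brush below 0.2 rad/s and angle between brush_pot's own z axis and vertical below 0.06 rad); the robot touches nothing.
It fails at once if the blue pot is knocked over or shoved more than 4 cm (distance of brush_pot from where it was at the start of the episode above 0.04 m or angle between brush_pot's own z axis and vertical above 0.35 rad).
It fails at once if the terracotta pot is knocked over or shoved more than 4 cm (distance of tool_pot_mid from where it was at the start of the episode above 0.04 m or angle between tool_pot_mid's own z axis and vertical above 0.35 rad).
It fails at once if a cup is knocked over or shoved more than 4 cm (distance of cup0_mid from where it was at the start of the episode above 0.04 m or angle between cup0_mid's own z axis and vertical above 0.35 rad).
It fails at once if a cup is knocked over or shoved more than 4 cm (distance of cup1_mid from where it was at the start of the episode above 0.04 m or angle between cup1_mid's own z axis and vertical above 0.35 rad).
It fails at once if the jar is knocked over or shoved more than 4 cm (distance of jar_mid from where it was at the start of the episode above 0.04 m or angle between jar_mid's own z axis and vertical above 0.35 rad).
It also fails if it takes over 64 s, if anything falls off the work surface, if the arm or the gripper's body presses on something with over 40 N, if the wrist force passes 120 N, or if a joint passes its speed limit or range.

### The arm

A 6-joint arm with a two-finger parallel gripper is mounted at the origin on the work surface. World frame = base frame: x ahead of the robot, y to its left, z up, the work surface at z = 0. Lengths are in mm, angles in rad, forces in N, time in s.
With the tool pointing down it reaches from about 250 to 775 mm from the base axis. Payload 4 kg.
Tool frame: the origin (TCP) lies midway between the tips of the shut fingers; the grasp point (between the pads) lies r.pinch_z behind it (r.pinch_z is the distance from the TCP to the grasp point, in mm); z points along the fingers, y is the direction in which the jaws open and shut (so a half turn about z gives the same grasp; the last joint's range is limited). The gripper opens to 85 mm and grips with 20 to 120 N. Pads are 22 mm wide; open, the fingers measure 114 mm over their backs; the gripper's body (76 mm by 85 mm) begins 54 mm behind the grasp point. The pads swing forward as they close: fully open they stand 13 mm farther back than shut.
Start: joints at [1.113, 0.087, 1.371, -0, 1.684, -0.103], TCP at [191.081, 515.757, 231.341] pointing down, gripper open.
Joint ranges: [-3.1, 3.1], [-0.76, 2.03], [0.27, 2.55], [-1.08, 4.22], [0.17, 2.65], [-2.57, 2.57]. Speed limits (rad/s): [2.79, 2.79, 3.14, 3.14, 3.14, 3.14].

### API

Orientations are given as a unit quaternion [x, y, z, w].
In Python, from station import r gives the robot as it stands.
- The arm moves only by the shell command python3 -m crank 'ROWS' [FORCE]. ROWS is JSON, a list of rows, each a list of 5 numbers: the shift along the tool's x, y, z in mm, then the turn about the tool's z in degrees, then the closure, from -1 (fully open) to 1 (shut). A call has 1 to 5 rows; each row shifts and turns the commanded pose from where the row before left it, along the tool's axes as they then stand; what a row does not reach is not made up. A row lasts 1/10 s, in which the tool goes at most 50 mm and 8.59 degrees, less where a joint would pass 70% of its speed; a pose out of reach is approached as far as the arm can. A call with a gripper value outside its range is refused whole. The fingers move at their own pace and stop on an object; FORCE is the grip in N (left out, the last holds). Time passes only in rows, so rows that do not move let the fingers close. It gives the time, the measured TCP pose, the force and the opening at its end, in the units of the state.
- r.observe(): the state, without advancing time (a new reading comes with each control period).
- r.grab_frame(name): name is "side" or "top"; returns a dict with "img" (384x512x3 uint8, blue, green, red), "vertical_fov" (degrees; the focal length in pixels is half the picture's height over the tangent of half this angle, whatever the lens; pixels are square), "cx", "cy" (the principal point, pixels), "cam_to_world" (4x4, takes a point from camera to world coordinates). Camera axes: x right, y down, z forward; pixel columns grow to the right and rows downward; lengths in mm; the calibration is good to about 2 mm. A picture is of the moment at which its call begins. There is no depth.
- r.job_done(): hands the job in, once; it reports no verdict.
The state is a dict: "time": time; "joint_positions": joint angles; "qvel": joint speeds; "joint_efforts": joint torques, N m; "tcp_pos": TCP position; "tcp_rot": TCP orientation; "wrist_force": force on the tool from outside, world axes, zero at the start; "ft_torque": the same for the moment, N m; "grip_width": opening from 0.0 (shut) to 1.0 (fully open).
Only numpy, scipy, OpenCV 4.12 (cv2) and the standard library are available. Lean on these libraries where they do the work, as an engineer would, in place of code of your own. Each camera call takes 0.05 s, during which the arm holds its last target. There are 200 camera calls.

## Working session

There is one attempt and no reset: what is moved stays moved. The work goes in short steps, Python scripts to look and compute and a shell command to move; the robot and the scene stay as the last step left them, time stands still between calls to the robot, and variables do not carry over. Pictures are saved under pics/ and viewed, about 8 in all and at most 12, crops included, and the job is handed in when it is done.

```bash
mkdir -p pics; ls; python3 - <<'E'
from station import r
import cv2
o=r.observe(); print({k:o[k] for k in('time','tcp_pos','tcp_rot','wrist_force','grip_width')}, r.pinch_z)
for n in('side','top'):
    f=r.grab_frame(n); cv2.imwrite(f'pics/{n}0.png',f['img']); print(n,f['vertical_fov'],f['cx'],f['cy'],f['cam_to_world'])
a=cv2.imread('pics/side0.png');b=cv2.imread('pics/top0.png')
E
```

```text
pics
{'time': 0.0, 'tcp_pos': array([190.85198016, 515.27122561, 230.09965761]), 'tcp_rot': array([ 1.76475223e-01,  9.84304388e-01, -1.12452391e-03, -3.21855682e-04]), 'wrist_force': array([ 0.31010615, -0.19140307,  0.1154361 ]), 'grip_width': 1.0020782480454837} 18.700000000000003
side 55.26517133205773 258.1931664722313 187.40482066946032 [[-9.23748240e-01 -2.66570704e-01  2.75007725e-01  4.00566601e+02]
 [-3.82886996e-01  6.60204952e-01 -6.46163268e-01  5.66545304e+02]
 [-9.31326501e-03 -7.02189063e-01 -7.11929619e-01  7.65685580e+02]
 [ 0.00000000e+00  0.00000000e+00  0.00000000e+00  1.00000000e+00]]
top 46.49743337209612 260.71255045371583 189.18871964298108 [[-1.43641745e-02 -9.89011024e-01  1.47142332e-01  4.72183599e+02]
 [-9.99888960e-01  1.36238341e-02 -6.03808142e-03 -1.04347227e+01]
 [ 3.96708637e-03 -1.47212725e-01 -9.89096899e-01  1.14987537e+03]
 [ 0.00000000e+00  0.00000000e+00  0.00000000e+00  1.00000000e+00]]
```

View pics/side0.png

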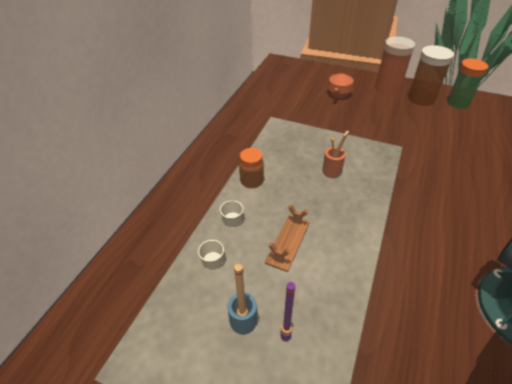

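View pics/top0.png

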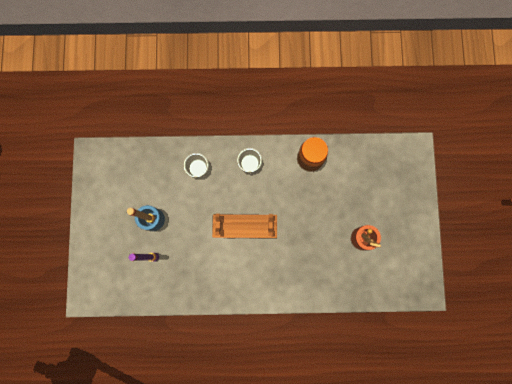

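```bash
cat > h.py <<'E'
import numpy as np,cv2
from station import r
def grab(n):
    f=r.grab_frame(n); f['f']=f['img'].shape[0]/2/np.tan(np.radians(f['vertical_fov'])/2); return f
def ray(f,u,v):
    T=np.array(f['cam_to_world']); d=T[:3,:3]@np.array([(u-f['cx'])/f['f'],(v-f['cy'])/f['f'],1]); return T[:3,3],d/np.linalg.norm(d)
def plane(f,u,v,z):
    o,d=ray(f,u,v); return (o+d*(z-o[2])/d[2]).round(1)
def tri(fa,pa,fb,pb):
    (o,d),(p,e)=ray(fa,*pa),ray(fb,*pb); t=np.linalg.lstsq(np.c_[d,-e],p-o,rcond=None)[0]
    a,b=o+t[0]*d,p+t[1]*e; return ((a+b)/2).round(1),round(float(np.linalg.norm(a-b)),1)
def proj(f,P):
    T=np.array(f['cam_to_world']); c=T[:3,:3].T@(np.array(P)-T[:3,3]); return (c[:2]/c[2]*f['f']+[f['cx'],f['cy']]).round(1)
E
python3 - <<'E'
from h import *
s,t=grab('side'),grab('top')
for n,f in(('side',s),('top',t)):
    hsv=cv2.cvtColor(f['img'],cv2.COLOR_BGR2HSV)
    for c,lo,hi in(('blue',(95,100,50),(115,255,255)),('purple',(125,80,30),(155,255,255))):
        m=cv2.inRange(hsv,lo,hi); k,l,st,ce=cv2.connectedComponentsWithStats(m)
        for i in range(1,k):
            if st[i,4]>25: print(n,c,st[i],ce[i].round(1))
a=cv2.resize(s['img'][255:350,190:310],None,fx=4,fy=4,interpolation=cv2.INTER_CUBIC)
b=cv2.resize(t['img'][195:275,115:180],None,fx=4.75,fy=4.75,interpolation=cv2.INTER_CUBIC)
b=b[:380]; cv2.imwrite('pics/crop1.png',np.hstack([a,b]));print(a.shape,b.shape)
a=cv2.resize(s['img'][200:275,260:315],None,fx=7,fy=7,interpolation=cv2.INTER_CUBIC)
b=cv2.resize(t['img'][205:245,205:285],None,fx=5,fy=5,interpolation=cv2.INTER_CUBIC)
c=np.zeros((525,400,3),np.uint8);c[:200]=b;cv2.imwrite('pics/crop2.png',np.hstack([a,c]))
E
```

```text
side purple [287 282   8   9  53] [290.4 285.8]
side purple [285 294   8  35 162] [287.9 310.4]
top blue [136 206  23  24 174] [148.8 217.9]
top purple [129 254   7   7  41] [131.9 256.7]
top purple [138 255  15   5  58] [144.5 256.7]
(380, 480, 3) (380, 309, 3)
```

View pics/crop1.png

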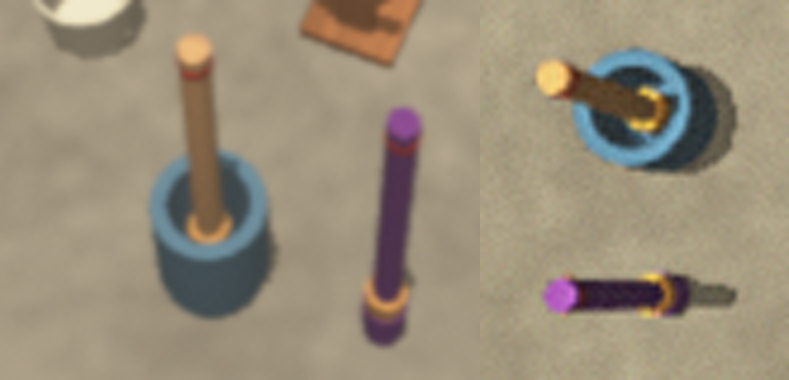

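View pics/crop2.png

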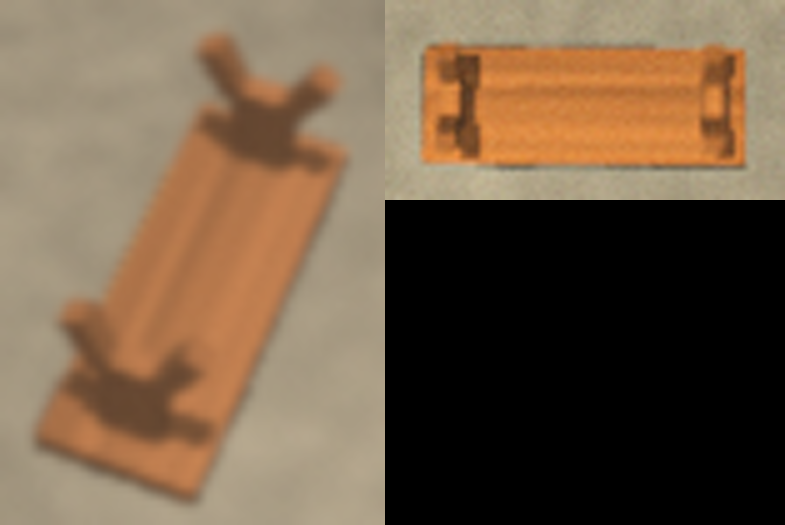

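```bash
python3 - <<'E'
from h import *
s,t=grab('side'),grab('top')
print('butt',tri(s,(238.5,266.7),t,(130.6,211.2)),'ferr',tri(s,(242,312),t,(150.6,217.7)))
print('rim',tri(s,(242.5,305.75),t,(147.2,217.5)),plane(t,147.2,217.5,76))
print('purple',tri(s,(290.8,286.3),t,(131.9,256.7)))
hs=cv2.cvtColor(t['img'],cv2.COLOR_BGR2HSV);roi=hs[205:245,205:285];m=cv2.inRange(roi,(5,140,60),(20,255,255))
c=max(cv2.findContours(m,0,2)[0],key=cv2.contourArea)+[205,205];R=cv2.minAreaRect(c);B=cv2.boxPoints(R);print(R)
P=[plane(t,*p,8) for p in B];print(P,np.mean(P,0))
for n,(u,v) in dict(jar=(314,150),c0=(196,166),c1=(249,161),tp=(368,238)).items():print(n,plane(t,u,v,{'jar':100,'tp':76}.get(n,45)))
g=s['img']
# side seats
for p in((221,226),(271,225)):print(plane(t,*p,47))
for q in(((265-0)/7+260,110/7+200),(140/7+260,385/7+200)):print('side',plane(s,*q,47))
E
```

```text
butt (array([569.7, 257.9, 214.3]), 2.7) ferr (array([570.8, 257.5,  41.2]), 3.0)
rim (array([568.4, 258.2,  72. ]), 2.3) [566.9 256.9  76. ]
purple (array([474.8, 254.7, 205.8]), 1.7)
((244.0, 225.5), (23.0, 64.0), 90.0)
[array([579.5, 108.3,   8. ]), array([577.2, -55.7,   8. ]), array([518.6, -54.5,   8. ]), array([520.9, 108.2,   8. ])] [549.05   26.575   8.   ]
jar [ 722.  -146.5  100. ]
c0 [697.8 144.9  45. ]
c1 [708.8  11.3  45. ]
tp [ 510.3 -272.    76. ]
[545.9  82.   47. ]
[546.6 -41.2  47. ]
side [545.3 -29.9  47. ]
side [546.5  99.4  47. ]
```

```bash
python3 -m crank '[[0,0,-20,8.5,-1],[0,0,-20,8.5,-1],[0,0,-10,8.5,-1],[0,0,0,8.5,-1],[0,0,0,8.5,-1]]' 30; python3 -m crank '[[0,0,0,8.5,-1],[0,0,0,8.5,-1],[0,0,0,8.5,-1],[0,0,0,1.7,-1],[0,0,0,0,-1]]'
```

```text
time: 0.8
tcp_pos: [191.2, 515.9, 282.0]
tcp_rot: [0.524, 0.852, 0.001, -0.0]
wrist_force: [-0.3, 0.4, -0.4]
grip_width: 1.002
time: 1.3
tcp_pos: [191.1, 515.7, 281.3]
tcp_rot: [0.707, 0.708, -0.0, -0.0]
wrist_force: [-0.0, 0.7, 0.5]
grip_width: 1.003
```

```bash
python3 -m crank '[[-25.8,37.9,0,0,-1],[-25.8,37.9,0,0,-1],[-25.8,37.9,0,0,-1],[-25.8,37.9,0,0,-1],[-25.8,37.9,0,0,-1]]'; python3 -m crank '[[-25.8,37.9,0,0,-1],[-25.8,37.9,0,0,-1],[-25.8,37.9,0,0,-1],[-25.8,37.9,0,0,-1],[-25.8,37.9,0,0,-1]]'; python3 -m crank '[[0,0,0,0,-1],[0,0,0,0,-1]]'; python3 - <<'E'
from h import *
s,t=grab('side'),grab('top')
a=cv2.resize(s['img'][180:350,170:330],None,fx=2.5,fy=2.5);b=cv2.resize(t['img'][170:290,90:200],None,fx=3.54,fy=3.54)[:425]
cv2.imwrite('pics/above.png',np.hstack([a,b]));print(a.shape,b.shape)
E
```

```text
time: 1.8
tcp_pos: [381.8, 385.5, 281.5]
tcp_rot: [0.706, 0.708, 0.0, -0.0]
wrist_force: [1.1, 0.0, 0.5]
grip_width: 0.997
time: 2.3
tcp_pos: [571.3, 256.3, 281.4]
tcp_rot: [0.706, 0.708, 0.0, -0.0]
wrist_force: [-0.0, 0.9, 0.0]
grip_width: 0.999
time: 2.5
tcp_pos: [570.5, 256.8, 280.4]
tcp_rot: [0.707, 0.707, -0.001, -0.001]
wrist_force: [-0.6, 0.4, 0.0]
grip_width: 0.997
(425, 400, 3) (425, 389, 3)
```

View pics/above.png

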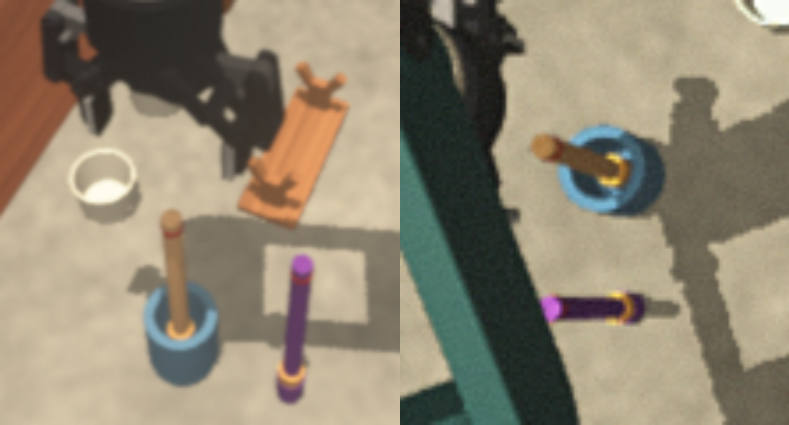

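```bash
python3 -m crank '[[1,0,26,0,-1],[0,0,26,0,-1],[0,0,26,0,-1],[0,0,26,0,-1],[0,0,26,0,-1]]'; python3 -m crank '[[0,0,0,0,-0.4],[0,0,0,0,0],[0,0,0,0,0.3],[0,0,0,0,0.6],[0,0,0,0,1]]' 30;  python3 -m crank '[[0,0,0,0,1],[0,0,0,0,1],[0,0,0,0,1],[0,0,0,0,1]]'
```

```text
time: 3.1
tcp_pos: [568.6, 260.2, 151.2]
tcp_rot: [0.706, 0.708, 0.001, 0.0]
wrist_force: [-0.3, 0.4, 0.3]
grip_width: 0.998
time: 3.6
tcp_pos: [570.6, 258.9, 153.3]
tcp_rot: [0.707, 0.707, 0.001, 0.001]
wrist_force: [0.2, 0.5, 4.5]
grip_width: 0.168
time: 4.0
tcp_pos: [570.5, 258.9, 153.3]
tcp_rot: [0.707, 0.707, 0.001, 0.0]
wrist_force: [-1.3, 0.6, 6.6]
grip_width: 0.167
```

```bash
python3 -m crank '[[0,0,-20,0,1],[0,0,-35,0,1],[0,0,-35,0,1],[0,0,-30,0,1],[0,0,-10,0,1]]' 40; python3 -m crank '[[0,0,0,0,1],[-33,0,0,0,1],[-33,0,0,0,1],[-33,0,0,0,1],[-30,0,0,0,1]]' ; python3 -m crank '[[0,-37,0,0,1],[0,-38,0,0,1],[0,-38,0,0,1],[0,-37,0,0,1],[0,0,0,0,1]]'; python3 -m crank '[[0,0,35,0,1],[0,0,35,0,1],[0,0,35,0,1],[0,0,15,0,1],[0,0,0,0,1]]'; python3 - <<'E'
from h import *
s,t=grab('side'),grab('top')
a=cv2.resize(s['img'][100:384,170:400],None,fx=2,fy=2);b=t['img'][100:384,80:380]
b=np.vstack([b,np.zeros((284,300,3),np.uint8)])
cv2.imwrite('pics/pre.png',np.hstack([a,b]))
E
```

```text
time: 4.5
tcp_pos: [571.1, 258.9, 285.7]
tcp_rot: [0.707, 0.707, 0.003, 0.002]
wrist_force: [0.6, 0.9, -0.7]
grip_width: 0.163
time: 5.0
tcp_pos: [568.9, 128.1, 277.8]
tcp_rot: [0.707, 0.707, -0.002, -0.002]
wrist_force: [-0.1, 0.1, 0.7]
grip_width: 0.165
time: 5.5
tcp_pos: [415.7, 129.6, 278.9]
tcp_rot: [0.707, 0.707, -0.002, -0.002]
wrist_force: [0.6, 0.0, -0.9]
grip_width: 0.164
time: 6.0
tcp_pos: [417.3, 129.0, 155.9]
tcp_rot: [0.707, 0.707, -0.004, -0.003]
wrist_force: [-0.1, -0.2, -0.7]
grip_width: 0.166
```

View pics/pre.png

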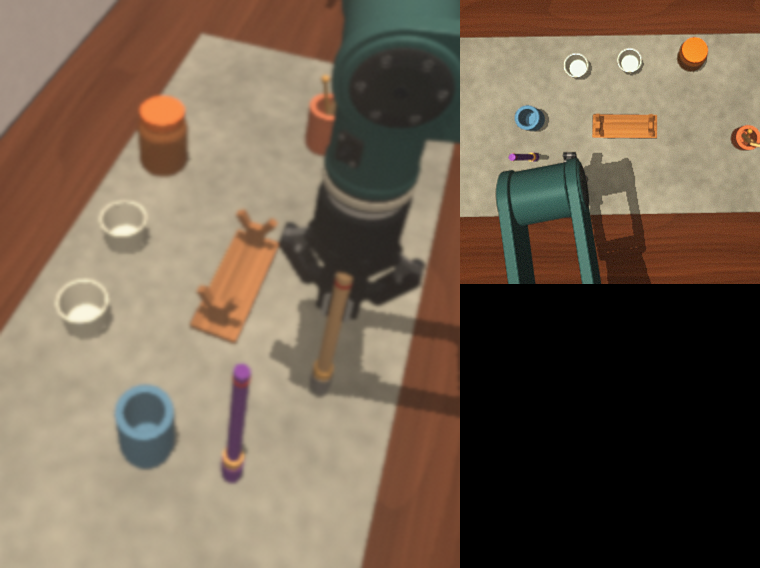

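```bash
python3 -m crank '[[0,0,6,0,1],[0,0,5,0,1],[0,0,2,0,1],[0,0,0,0,1]]' 20;  python3 -m crank '[[-10,0,0,0,1],[-10,0,0,0,1],[-9,0,1,0,1],[0,0,0,0,1]]'
```

```text
time: 6.5
tcp_pos: [419.8, 129.6, 148.2]
tcp_rot: [0.707, 0.707, -0.0, -0.0]
wrist_force: [0.5, -0.3, -0.2]
grip_width: 0.167
time: 6.9
tcp_pos: [420.0, 99.2, 147.4]
tcp_rot: [0.708, 0.706, -0.0, 0.0]
wrist_force: [-0.5, 0.5, -0.5]
grip_width: 0.162
```

```bash
for i in 1; do python3 -m crank '[[0,0,2,0,1],[0,0,0,0,1]]'; python3 -m crank '[[0,0,2,0,1],[0,0,0,0,1]]';  done
```

```text
time: 7.1
tcp_pos: [420.6, 100.3, 147.3]
tcp_rot: [0.708, 0.707, 0.001, 0.001]
wrist_force: [-1.0, -0.4, 7.7]
grip_width: 0.157
time: 7.3
tcp_pos: [421.1, 100.5, 147.3]
tcp_rot: [0.707, 0.707, 0.002, 0.002]
wrist_force: [-3.6, -0.5, 14.0]
grip_width: 0.164
```

```bash
python3 -m crank '[[-10,0,0,0,1],[-10,0,0,0,1],[-9,0,0.5,0,1]]';  python3 -m crank '[[-10,0,1.5,0,1],[-10,0,2,0,1],[-9,0,2.1,0,1]]'
```

```text
time: 7.6
tcp_pos: [420.8, 72.7, 145.5]
tcp_rot: [0.707, 0.707, 0.003, 0.0]
wrist_force: [-1.3, 2.3, 5.6]
grip_width: 0.167
time: 7.9
tcp_pos: [420.7, 43.2, 139.0]
tcp_rot: [0.707, 0.707, 0.002, 0.0]
wrist_force: [-1.8, 2.3, 4.1]
grip_width: 0.162
```

```bash
python3 -m crank '[[-13.5,0,4.7,0,1],[-13.5,0,5.8,0,1],[-12.8,0,7,0,1],[-12.2,0,8,0,1]]';  python3 -m crank '[[-11.5,0,9,0,1],[-10.5,0,10,0,1],[-9.5,0,11,0,1],[-8.5,0,11.5,0,1],[0,0,0,0,1]]'; python3 - <<'E'
from h import *
s=grab('side')
cv2.imwrite('pics/tilt.png',cv2.resize(s['img'][130:330,220:420],None,fx=2,fy=2))
E
```

```text
time: 8.3
tcp_pos: [420.6, -9.5, 112.5]
tcp_rot: [0.707, 0.707, 0.001, 0.0]
wrist_force: [0.0, 0.4, 2.3]
grip_width: 0.164
time: 8.8
tcp_pos: [418.6, -50.3, 68.0]
tcp_rot: [0.708, 0.706, -0.001, -0.001]
wrist_force: [0.4, 0.3, 2.0]
grip_width: 0.16
```

View pics/tilt.png

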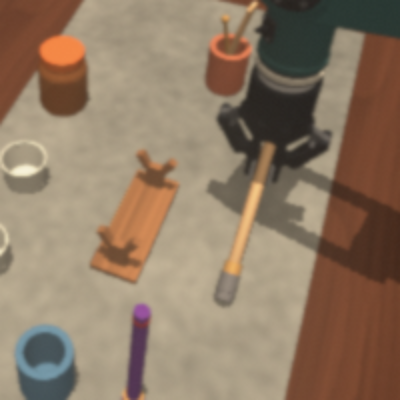

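```bash
python3 -m crank '[[-7.5,0,12.5,0,1],[-6.5,0,13,0,1],[-5.5,0,13.5,0,1],[0,0,0,0,1]]';  python3 -m crank '[[0,0,-30,0,1],[0,0,-30,0,1],[0,0,-30,0,1],[0,0,0,0,1]]' 40; python3 -m crank '[[15,32,0,0,1],[15,32,0,0,1],[15,32,0,0,1],[15,32,0,0,1],[0,0,0,0,1]]'; python3 -m crank '[[0,0,0,0,1]]'; python3 - <<'E'
from h import *
s,t=grab('side'),grab('top')
a=cv2.resize(s['img'][150:320,190:370],None,fx=2.5,fy=2.5);b=cv2.resize(t['img'][185:270,190:310],None,fx=2.8,fy=2.8)
b=np.vstack([b,np.zeros((425-b.shape[0],b.shape[1],3),np.uint8)])
cv2.imwrite('pics/over.png',np.hstack([a,b]))
E
```

```text
time: 9.25
tcp_pos: [418.1, -69.0, 28.7]
tcp_rot: [0.708, 0.707, -0.001, -0.002]
wrist_force: [0.0, 0.2, 2.3]
grip_width: 0.164
time: 9.65
tcp_pos: [422.4, -69.7, 125.5]
tcp_rot: [0.707, 0.707, 0.002, 0.004]
wrist_force: [0.6, -0.6, 0.3]
grip_width: 0.165
time: 10.15
tcp_pos: [549.7, -7.2, 118.8]
tcp_rot: [0.706, 0.708, -0.0, -0.001]
wrist_force: [-0.3, 0.1, -1.0]
grip_width: 0.162
time: 10.25
tcp_pos: [546.9, -8.6, 119.2]
tcp_rot: [0.707, 0.707, -0.002, -0.001]
wrist_force: [0.4, -0.3, -1.0]
grip_width: 0.162
```

View pics/over.png

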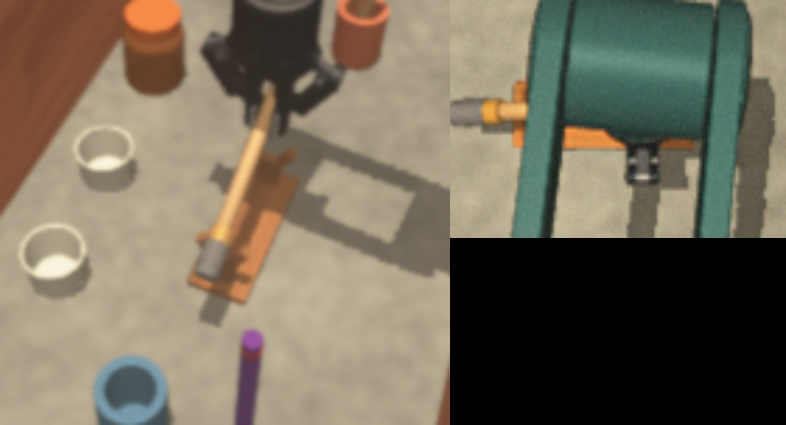

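```bash
python3 - <<'E'
from h import *
t=grab('top')
g=t['img'][205:245,185:222]; 
hs=cv2.cvtColor(g,cv2.COLOR_BGR2HSV)
m=cv2.inRange(hs,(0,0,0),(180,70,120)) # grey bristles
k,l,st,ce=cv2.connectedComponentsWithStats(m);print([(st[i],ce[i]) for i in range(1,k) if st[i,4]>20])
print(plane(t,190,225,94),plane(t,207.3,225,104))
for y in(94,-36): print('fork',y,proj(t,(547,y,47)),proj(t,(547,y,66)))
print('tcp',r.observe()['tcp_pos'])
E
```

```text
[(array([ 6, 23, 21,  4, 46], dtype=int32), array([17.04347826, 24.39130435]))]
[546.2 151.1  94. ] [544.9 109.2 104. ]
fork 94 [216.1 225.6] [215.4 225.1]
fork -36 [268.9 224.9] [269.  224.3]
tcp [546.58118182  -9.27754021 120.53454889]
```

```bash
python3 -m crank '[[0,0,20,0,1],[0,0,20,0,1],[0,0,12,0,1],[0,0,8,0,1],[0,0,0,0,1]]' 20; python3 -m crank '[[0,0,8,0,1],[0,0,6,0,1],[0,0,5,0,1],[0,0,3,0,1],[0,0,0,0,1]]'; python3 - <<'E'
from h import *
s=grab('side')
cv2.imwrite('pics/lay.png',cv2.resize(s['img'][180:290,230:340],None,fx=4,fy=4))
E
```

```text
time: 10.9
tcp_pos: [547.2, -8.9, 60.6]
tcp_rot: [0.707, 0.707, -0.0, -0.001]
wrist_force: [0.7, 1.9, 0.4]
grip_width: 0.165
time: 11.4
tcp_pos: [547.9, -9.1, 39.0]
tcp_rot: [0.707, 0.707, -0.0, 0.0]
wrist_force: [0.5, -1.4, 3.4]
grip_width: 0.162
```

View pics/lay.png

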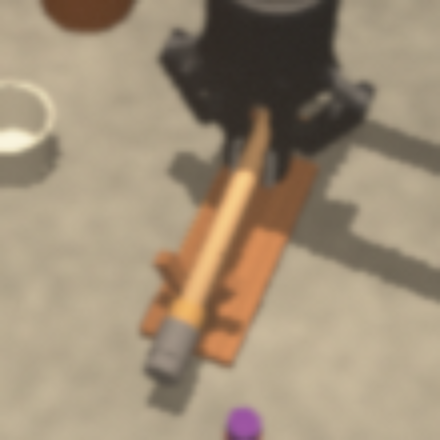

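```bash
python3 -m crank '[[0,0,1,0,1],[0,0,0,0,0.4],[0,0,0,0,0],[0,0,0,0,-0.5],[0,0,0,0,-1]]'; python3 -m crank '[[0,0,0,0,-1],[0,0,-20,0,-1],[0,0,-30,0,-1],[0,0,-30,0,-1],[0,0,-20,0,-1]]'; python3 -m crank '[[35,-20,0,0,-1],[35,-20,0,0,-1],[35,-20,0,0,-1],[35,-20,0,0,-1],[0,0,0,0,-1]]';  python3 - <<'E'
from h import *
s,t=grab('side'),grab('top')
cv2.imwrite('pics/s1.png',s['img']);cv2.imwrite('pics/t1.png',t['img'])
a=cv2.resize(s['img'][180:290,220:330],None,fx=4,fy=4);b=cv2.resize(t['img'][200:255,180:290],None,fx=3,fy=3)
b=np.vstack([b,np.zeros((440-b.shape[0],b.shape[1],3),np.uint8)])
cv2.imwrite('pics/rel.png',np.hstack([a,b]))
E
```

```text
time: 11.95
tcp_pos: [547.4, -8.7, 37.7]
tcp_rot: [0.707, 0.707, -0.0, -0.0]
wrist_force: [-0.1, 0.4, -0.1]
grip_width: 0.8
time: 12.45
tcp_pos: [548.7, -9.0, 140.8]
tcp_rot: [0.707, 0.707, 0.001, 0.001]
wrist_force: [1.6, 0.0, -0.1]
grip_width: 0.998
time: 12.95
tcp_pos: [465.6, 134.6, 138.3]
tcp_rot: [0.705, 0.709, 0.0, -0.001]
wrist_force: [0.8, -0.5, -1.1]
grip_width: 0.997
```

View pics/rel.png

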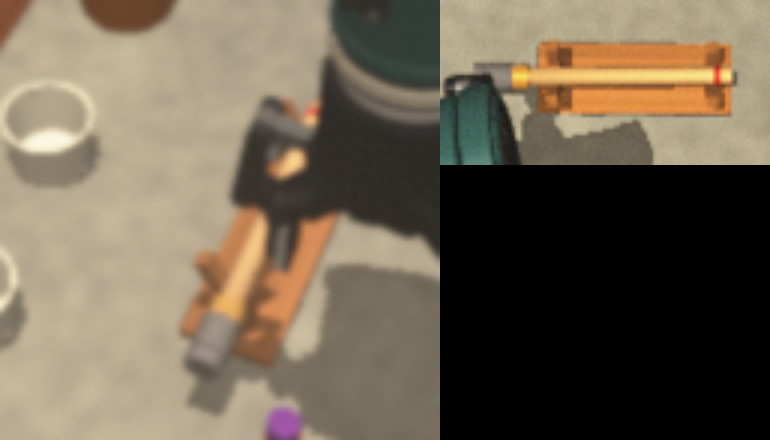

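```bash
python3 - <<'E'
from h import *
t=grab('top')
print(plane(t,191.7,225,54.5),plane(t,278.7,225.3,54.5))
E
```

```text
[548.9 153.   54.5] [545.1 -59.9  54.5]
```

```bash
python3 -m crank '[[-1,40,0,0,-1],[0,43,0,0,-1],[0,0,20,0,-1],[0,0,30,0,-1],[0,0,30,0,-1]]';python3 -m crank '[[0,0,21,0,-1],[0,0,0,0,-1]]'; python3 -m crank '[[0,0,0,0,-0.5],[0,0,0,0,0],[0,0,0,0,0.4],[0,0,0,0,1],[0,0,0,0,1]]' 20; python3 -m crank '[[0,0,0,0,1],[0,0,0,0,1],[0,0,0,0,1],[0,0,0,0,1]]' 20
```

```text
time: 13.6
tcp_pos: [552.6, 128.3, 57.3]
tcp_rot: [0.708, 0.706, 0.0, 0.001]
wrist_force: [-0.0, -0.2, 0.0]
grip_width: 0.999
time: 13.8
tcp_pos: [548.6, 128.1, 32.8]
tcp_rot: [0.708, 0.706, -0.004, -0.003]
wrist_force: [-0.5, -0.3, -0.3]
grip_width: 1.004
time: 14.3
tcp_pos: [551.6, 130.2, 38.3]
tcp_rot: [0.707, 0.707, 0.001, 0.001]
wrist_force: [0.4, -0.2, 1.9]
grip_width: 0.262
time: 14.7
tcp_pos: [551.5, 130.3, 37.7]
tcp_rot: [0.707, 0.707, 0.001, 0.0]
wrist_force: [1.6, 0.8, 2.6]
grip_width: 0.259
```

```bash
python3 -m crank '[[0,0,-15,0,1],[0,0,-30,0,1],[0,0,-35,0,1],[0,0,-35,0,1],[0,0,-30,0,1]]' 20; python3 -m crank '[[0,0,0,0,1],[0,0,0,0,1]]'; cat >> h.py <<'E'
def band():
    o=r.observe()['tcp_pos']; print('tcp',o.round(1)); fs=[]
    for n in('side','top'):
        f=grab(n); cv2.imwrite(f'pics/{n}_last.png',f['img']); hs=cv2.cvtColor(f['img'],cv2.COLOR_BGR2HSV)
        m=cv2.inRange(hs,(0,150,90),(7,255,255))|cv2.inRange(hs,(170,130,90),(180,255,255))
        k,l,st,ce=cv2.connectedComponentsWithStats(m)
        print(n,[(ce[i].round(1).tolist(),int(st[i,4])) for i in range(1,k) if st[i,4]>3])
        print('  expect horiz',proj(f,(o[0],o[1]-190,o[2]+18.7)),'vert',proj(f,(o[0],o[1],o[2]+18.7-185)),'45',proj(f,(o[0],o[1]-132,o[2]+18.7-132)))
E
python3 -c "
from h import *;band()"
```

```text
time: 15.2
tcp_pos: [550.5, 130.1, 184.7]
tcp_rot: [0.707, 0.707, 0.0, 0.0]
wrist_force: [1.1, -1.3, -0.8]
grip_width: 0.262
time: 15.4
tcp_pos: [550.8, 130.1, 183.2]
tcp_rot: [0.707, 0.707, 0.0, 0.0]
wrist_force: [0.6, -0.3, -1.1]
grip_width: 0.264
tcp [550.8 130.1 183.2]
side [([290.1, 292.0], 9)]
  expect horiz [304.2 162.4] vert [273.3 272. ] 45 [292.8 217.1]
top [([274.1, 221.3], 13)]
  expect horiz [281.7 217.9] vert [203.  225.1] 45 [254.9 222.8]
```

```bash
python3 -m crank '[[0,0,-45,0,1],[0,0,45,0,1],[0,0,-45,0,1],[0,0,45,0,1],[0,0,-45,0,1]]' 20; python3 -m crank '[[0,0,0,0,1],[0,0,0,0,1]]'; 
python3 -c "
from h import *;band()"
```

```text
time: 16.0
tcp_pos: [524.6, 126.6, 188.9]
tcp_rot: [0.707, 0.706, -0.031, -0.024]
wrist_force: [-5.5, -0.9, -11.2]
grip_width: 0.261
time: 16.2
tcp_pos: [552.7, 130.3, 229.1]
tcp_rot: [0.707, 0.707, 0.002, 0.002]
wrist_force: [1.1, 0.5, 0.2]
grip_width: 0.263
tcp [552.7 130.3 229.1]
side [([290.1, 292.0], 9)]
  expect horiz [305.  146.7] vert [272.9 260.8] 45 [293.2 204.5]
top [([274.5, 218.0], 14)]
  expect horiz [282.7 215.1] vert [200.6 223.1] 45 [254.7 220.6]
```

```bash
cat >> h.py <<'E'
def th(L=181):
    o=r.observe()['tcp_pos']; f=grab('top'); hs=cv2.cvtColor(f['img'],cv2.COLOR_BGR2HSV)
    m=cv2.inRange(hs,(0,150,90),(7,255,255))|cv2.inRange(hs,(170,130,90),(180,255,255)); m[:, :180]=0; m[:,330:]=0
    v,u=np.nonzero(m)
    if len(u)<4: print('no band'); return
    a=np.radians(np.arange(-20,95)); P=np.array([proj(f,(o[0],o[1]-L*np.cos(x),o[2]+18.7-L*np.sin(x)))[0] for x in a])
    print('band',u.mean(),v.mean(),len(u),'theta',np.degrees(a[np.abs(P-u.mean())<1.3]).round())
E
python3 -c "
from h import *;th()"
python3 -m crank '[[0,0,0,0,0.6],[0,0,0,0,0.6],[0,0,0,0,0.6]]' 20;python3 -c "
from h import *;th()"
python3 -m crank '[[0,0,0,0,0.53],[0,0,0,0,0.53],[0,0,0,0,0.53]]' 20;python3 -c "
from h import *;th()"
```

```text
band 269.5128205128205 218.56410256410257 39 theta [22. 23. 24. 25. 26.]
time: 16.65
tcp_pos: [551.5, 130.2, 227.8]
tcp_rot: [0.707, 0.707, 0.001, 0.0]
wrist_force: [-0.5, -0.2, -0.9]
grip_width: 0.26
band 278.725 228.975 40 theta [-10.  -9.  -8.  -7.  -6.  -5.  -4.  -3.  -2.  -1.   0.   1.   2.   3.
   4.   5.]
time: 17.0
tcp_pos: [550.8, 130.1, 227.1]
tcp_rot: [0.707, 0.707, -0.0, -0.0]
wrist_force: [0.4, -0.4, -0.1]
grip_width: 0.258
band 273.4117647058824 221.5 34 theta [-20. -19.  15.  16.  17.  18.  19.]
```

```bash
cat >> h.py <<'E'
def th(L=181):
    o=r.observe()['tcp_pos']; f=grab('top'); hs=cv2.cvtColor(f['img'],cv2.COLOR_BGR2HSV)
    m=cv2.inRange(hs,(0,150,90),(7,255,255))|cv2.inRange(hs,(170,130,90),(180,255,255))
    a=np.radians(np.arange(-20,95)); P=np.array([proj(f,(o[0],o[1]-L*np.cos(x),o[2]+18.7-L*np.sin(x))) for x in a])
    k,l,st,ce=cv2.connectedComponentsWithStats(m)
    for i in range(1,k):
        d=np.hypot(*(P-ce[i]).T); j=(d<3)
        if st[i,4]>3 and j.any(): print('band',ce[i].round(1),st[i,4],'theta',np.degrees(a[j]).round().astype(int), d.min().round(1))
E
python3 -m crank '[[0,-40,0,0,0.6],[0,-40,0,0,0.6],[0,-30,0,0,0.6],[0,0,0,0,0.5],[0,0,0,0,0.5]]' 20;python3 -c "
from h import *;th()"
python3 -m crank '[[0,0,0,0,0.48],[0,0,0,0,0.48],[0,0,0,0,0.48]]' 20;python3 -c "
from h import *;th();band()"
```

```text
time: 17.55
tcp_pos: [440.9, 130.2, 227.7]
tcp_rot: [0.707, 0.707, 0.001, 0.001]
wrist_force: [0.6, 0.1, 0.2]
grip_width: 0.259
band [275.5 274. ] 14 theta [-20 -19 -18 -17 -16 -15 -14] 1.5
time: 17.9
tcp_pos: [441.4, 130.1, 226.9]
tcp_rot: [0.707, 0.707, -0.0, -0.0]
wrist_force: [0.2, 0.1, -0.1]
grip_width: 0.261
band [275.8 273.6] 16 theta [-20 -19 -18 -17 -16 -15 -14 -13] 1.4
tcp [441.3 130.1 226.9]
side [([290.0, 291.7], 7)]
  expect horiz [354.8 159.7] vert [320.9 277.8] 45 [339.2 218.6]
top [([275.9, 273.7], 15)]
  expect horiz [284. 271.] vert [200.5 269.6] 45 [255.4 269.4]
```

```bash
python3 - <<'E'
import cv2,numpy as np
s=cv2.imread('pics/side_last.png');t=cv2.imread('pics/top_last.png')
a=cv2.resize(s[100:320,230:430],None,fx=2,fy=2);b=cv2.resize(t[210:320,150:310],None,fx=2.4,fy=2.4)
b=np.vstack([b,np.zeros((440-b.shape[0],b.shape[1],3),np.uint8)])
cv2.imwrite('pics/hold.png',np.hstack([a,b]))
E
```

```text
(no output)
```

View pics/hold.png

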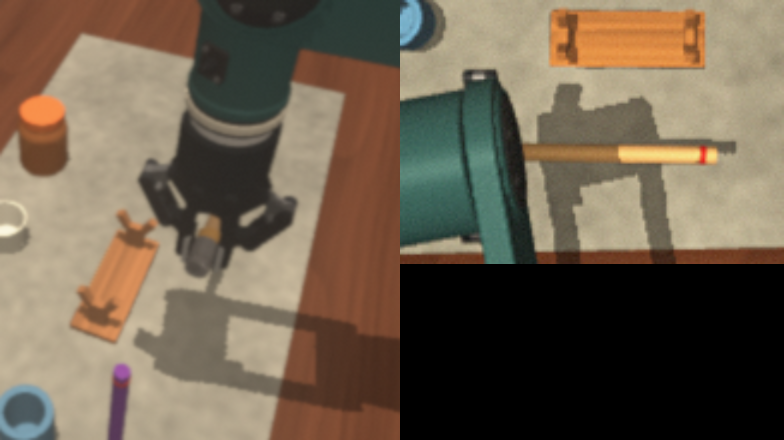

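```bash
python3 - <<'E'
from h import *
t=grab('top')
g=plane(t,168.7,257,0); P=np.array([474.8,254.7,208]); d=(P-g); d/=d[2]; print('light',d)
for z in (150,180,200,220,240,260): 
    B=plane(t,282.5,274,z); S=B-d*z; print(z,B,proj(t,S))
print('obs shadow 289.6,271; grasp z',r.observe()['tcp_pos'][2]+18.7)
# fork profile: look at side image columns, near fork
s=cv2.imread('pics/s1.png');s0=cv2.imread('pics/side0.png')
f=grab('side')
for z in(0,8,25,40,47,66): print(z,[proj(f,(547+dx,96,z)).tolist() for dx in(-30,-18,-7.5,7.5,18,30)])
cv2.imwrite('pics/fork.png',cv2.resize(s0[230:275,260:305],None,fx=12,fy=12,interpolation=cv2.INTER_CUBIC))
E
```

```text
light [0.0125     0.17211538 1.        ]
150 [431.6 -61.8 150. ] [289.6 272.2]
180 [432.8 -60.2 180. ] [291.  271.9]
200 [433.7 -59.2 200. ] [292.  271.6]
220 [434.5 -58.2 220. ] [292.9 271.4]
240 [435.3 -57.1 240. ] [293.9 271.1]
260 [436.1 -56.1 260. ] [294.8 270.9]
obs shadow 289.6,271; grasp z 245.75988834535403
0 [[291.4, 269.0], [286.7, 267.3], [282.6, 265.9], [276.7, 263.9], [272.7, 262.5], [268.1, 260.9]]
8 [[291.6, 267.1], [286.8, 265.5], [282.7, 264.1], [276.8, 262.1], [272.8, 260.7], [268.2, 259.1]]
25 [[292.0, 263.2], [287.1, 261.5], [283.0, 260.1], [277.0, 258.1], [272.9, 256.7], [268.2, 255.1]]
40 [[292.3, 259.6], [287.4, 258.0], [283.2, 256.5], [277.2, 254.5], [273.0, 253.1], [268.3, 251.5]]
47 [[292.5, 257.9], [287.6, 256.3], [283.3, 254.8], [277.3, 252.8], [273.1, 251.4], [268.3, 249.8]]
66 [[293.0, 253.2], [288.0, 251.5], [283.7, 250.1], [277.5, 248.0], [273.2, 246.6], [268.4, 245.0]]
```

```bash
python3 -m crank '[[0,40,0,0,0.6],[0,40,0,0,0.6],[0,28,0,0,0.6],[0,0,30,0,0.6],[0,0,40,0,0.6]]' 20; python3 -m crank '[[0,0,40,0,0.6],[0,0,40,0,0.6],[0,0,20,0,0.6],[0,0,11,0,0.6],[0,0,8,0,0.6]]';python3 -m crank '[[0,0,0,0,0.6],[0,0,0,0,0.6]]'
```

```text
time: 18.65
tcp_pos: [551.7, 130.2, 158.8]
tcp_rot: [0.707, 0.707, 0.003, 0.002]
wrist_force: [0.1, -0.3, -0.7]
grip_width: 0.26
time: 19.15
tcp_pos: [549.1, 130.1, 37.8]
tcp_rot: [0.707, 0.707, -0.0, 0.0]
wrist_force: [-1.1, 0.4, 3.2]
grip_width: 0.262
time: 19.35
tcp_pos: [550.1, 130.3, 39.8]
tcp_rot: [0.707, 0.707, 0.001, 0.001]
wrist_force: [-1.3, 0.4, -0.0]
grip_width: 0.26
```

Lying in the rest again; release, shift to grip only the last few mm of bristles, measure first.

```bash
python3 -m crank '[[0,0,0,0,0.3],[0,0,0,0,0],[0,0,0,0,-0.5],[0,0,0,0,-0.5],[28,0,0,0,-0.5]]' 20; python3 -m crank '[[0,0,0,0,-0.5],[0,0,0,0,-0.5]]'; python3 - <<'E'
from h import *
f=grab('top'); cv2.imwrite('pics/t2.png',f['img'])
hs=cv2.cvtColor(f['img'],cv2.COLOR_BGR2HSV)
m=cv2.inRange(hs,(0,150,90),(6,255,255))|cv2.inRange(hs,(172,130,90),(180,255,255));m[:215]=0;m[235:]=0;m[:,:240]=0;m[:,330:]=0
v,u=np.nonzero(m);print('band',u.mean(),v.mean(),len(u),plane(f,u.mean(),v.mean(),60))
for nm in('pics/t1.png',):
    h2=cv2.cvtColor(cv2.imread(nm),cv2.COLOR_BGR2HSV);m=cv2.inRange(h2,(0,150,90),(6,255,255))|cv2.inRange(h2,(172,130,90),(180,255,255));m[:215]=0;m[235:]=0;m[:,:240]=0;m[:,330:]=0
    v,u=np.nonzero(m);print('before',u.mean(),v.mean(),len(u))
print(f['img'][225,184:216].tolist())
E
```

```text
time: 19.85
tcp_pos: [549.3, 155.9, 38.4]
tcp_rot: [0.709, 0.706, -0.0, 0.001]
wrist_force: [0.2, 1.6, 0.1]
grip_width: 0.746
time: 20.05
tcp_pos: [548.8, 158.3, 38.2]
tcp_rot: [0.707, 0.707, -0.0, 0.0]
wrist_force: [0.0, -0.3, -0.3]
grip_width: 0.754
band 272.0 226.0 7 [543.3 -43.3  60. ]
before 272.0 224.5 6
[[89, 95, 63], [95, 104, 66], [100, 110, 68], [101, 113, 72], [96, 109, 67], [92, 109, 67], [99, 111, 73], [102, 114, 75], [101, 111, 75], [79, 91, 59], [48, 52, 42], [43, 46, 40], [44, 51, 41], [44, 52, 38], [40, 47, 33], [36, 41, 35], [51, 57, 52], [75, 82, 88], [79, 87, 91], [68, 90, 106], [59, 120, 173], [50, 124, 177], [51, 126, 180], [53, 130, 182], [51, 124, 183], [64, 110, 155], [62, 105, 145], [67, 115, 158], [65, 114, 159], [69, 115, 160], [68, 118, 162], [71, 118, 159]]
```

```bash
python3 -m crank '[[2,0,0,0,-0.5],[0,0,0,0,0],[0,0,0,0,0.4],[0,0,0,0,0.7],[0,0,0,0,0.7]]' 20; python3 -m crank '[[0,0,0,0,0.7],[0,0,0,0,0.7],[0,0,0,0,0.7]]' 20;  python3 -m crank '[[0,0,-10,0,0.7],[0,0,-20,0,0.7],[0,0,-40,0,0.7],[0,0,-40,0,0.7],[0,0,-40,0,0.7]]'; python3 -m crank '[[0,0,-40,0,0.7],[0,0,0,0,0.7],[0,0,0,0,0.7],[0,0,0,0,0.7]]'; python3 -c "
from h import *;band()"
```

```text
time: 20.6
tcp_pos: [548.9, 159.8, 38.2]
tcp_rot: [0.707, 0.707, -0.0, 0.0]
wrist_force: [0.3, -0.8, -0.2]
grip_width: 0.239
time: 20.9
tcp_pos: [548.9, 160.0, 38.2]
tcp_rot: [0.707, 0.707, 0.0, 0.0]
wrist_force: [-0.7, -0.2, 1.2]
grip_width: 0.242
time: 21.4
tcp_pos: [548.6, 160.2, 190.4]
tcp_rot: [0.707, 0.707, 0.0, -0.0]
wrist_force: [0.7, -0.1, -0.3]
grip_width: 0.24
time: 21.8
tcp_pos: [548.2, 160.0, 227.0]
tcp_rot: [0.707, 0.707, -0.001, -0.001]
wrist_force: [0.1, -0.3, -1.5]
grip_width: 0.241
tcp [548.2 160.  227. ]
side [([290.1, 292.0], 9)]
  expect horiz [302.8 156.1] vert [270.  272.7] 45 [290.8 214.5]
top [([274.4, 219.5], 14), ([371.8, 236.8], 4)]
  expect horiz [268.  217.6] vert [188.4 225.1] 45 [241.9 222.8]
```

```bash
python3 -m crank '[[0,0,45,0,0.7],[0,0,-45,0,0.7],[0,0,45,0,0.7],[0,0,-45,0,0.7],[0,0,0,0,0.7]]'; python3 -m crank '[[0,0,0,0,0.7]]'; python3 -c "
from h import *;band()"; python3 -m crank '[[0,0,0,0,0.6],[0,0,0,0,0.56],[0,0,0,0,0.53],[0,0,0,0,0.53]]'; python3 -c "
from h import *;band()"
```

```text
time: 22.4
tcp_pos: [544.5, 159.3, 222.1]
tcp_rot: [0.707, 0.707, -0.005, -0.003]
wrist_force: [1.6, 0.0, 2.6]
grip_width: 0.24
time: 22.5
tcp_pos: [551.4, 160.5, 231.3]
tcp_rot: [0.707, 0.707, 0.003, 0.002]
wrist_force: [1.1, -0.1, 1.4]
grip_width: 0.244
tcp [551.4 160.5 231.3]
side [([290.1, 292.0], 9)]
  expect horiz [301.5 154.3] vert [268.5 271.4] 45 [289.6 213. ]
top [([274.0, 217.0], 15)]
  expect horiz [267.8 215.9] vert [188.  223.7] 45 [241.6 221.3]
time: 23.0
tcp_pos: [549.3, 160.2, 228.5]
tcp_rot: [0.707, 0.707, 0.0, 0.0]
wrist_force: [-1.2, -0.3, -0.3]
grip_width: 0.243
tcp [549.3 160.2 228.5]
side [([290.0, 291.9], 10)]
  expect horiz [302.3 155.5] vert [269.5 272.2] 45 [290.4 214. ]
top [([274.4, 218.8], 15)]
  expect horiz [268. 217.] vert [188.3 224.6] 45 [241.8 222.3]
```

```bash
python3 -m crank '[[-11.2,-40,0,0,0.7],[-11.2,-40,0,0,0.7],[-11.2,-40,0,0,0.7],[-11.2,-40,0,0,0.7],[-11.2,-40,0,0,0.7]]' 25; python3 -m crank '[[-11,-40,0,0,0.7],[0,0,0,-8.2,0.7],[0,0,0,-8.2,0.7],[0,0,0,-8.2,0.7],[0,0,0,-8.2,0.7]]';python3 -m crank '[[0,0,0,-8.2,0.7],[0,0,0,-8.2,0.7],[0,0,0,-8.2,0.7],[0,0,0,-8.2,0.7],[0,0,0,-8.2,0.7]]';python3 -m crank '[[0,0,0,-8.2,0.7],[0,0,0,-8,0.7],[0,0,0,0,0.7]]'; python3 -c "
from h import *
band();print(r.observe()['joint_positions'])"
```

```text
time: 23.6
tcp_pos: [347.2, 103.8, 228.0]
tcp_rot: [0.707, 0.707, 0.0, -0.0]
wrist_force: [-1.0, 0.2, 0.2]
grip_width: 0.243
time: 24.1
tcp_pos: [308.7, 93.2, 228.4]
tcp_rot: [0.476, 0.879, 0.0, 0.0]
wrist_force: [-1.1, -0.1, -0.3]
grip_width: 0.237
time: 24.6
tcp_pos: [308.7, 93.2, 228.3]
tcp_rot: [0.138, 0.99, 0.0, 0.0]
wrist_force: [-0.5, -0.0, -0.2]
grip_width: 0.239
time: 24.9
tcp_pos: [308.7, 93.2, 228.2]
tcp_rot: [0.0, 1.0, 0.0, 0.0]
wrist_force: [0.5, -0.7, -0.6]
grip_width: 0.24
tcp [308.7  93.2 228.2]
side [([300.2, 202.7], 11), ([290.0, 291.7], 7)]
  expect horiz [421.3 164. ] vert [386.1 284.1] 45 [400.9 223.6]
top [([209.0, 237.4], 15)]
  expect horiz [304.5 340. ] vert [215.8 326.6] 45 [272.6 329.4]
[ 1.16666882e-01 -4.42683853e-01  1.82506029e+00 -1.62882495e-06
  1.75912571e+00 -1.45076758e+00]
```

```bash
python3 -c "
from h import *
print(tri(grab('side'),(300.2,202.7),grab('top'),(209,237.4)))"
```

```text
(array([512.3,  91.2, 233.3]), 3.4)
```

```bash
python3 -m crank '[[15,1,20,0,0.7],[0,0,45,0,0.7],[0,0,45,0,0.7],[0,0,45,0,0.7],[0,0,30,0,0.7]]' 20; python3 -m crank '[[0,0,13,0,0.7],[0,0,0,0,0.7],[-8,0,0,0,0.7],[-6,0,0,0,0.7],[0,0,0,0,0.7]]';python3 -m crank '[[-4,0,0,0,0.7],[0,0,0,0,0.7]]';python3 -m crank '[[-4,0,0,0,0.7],[0,0,0,0,0.7]]'; python3 -c "
from h import *
band()"
```

```text
time: 25.6
tcp_pos: [291.9, 94.0, 40.2]
tcp_rot: [0.001, 1.0, -0.0, -0.002]
wrist_force: [0.4, -0.4, 0.0]
grip_width: 0.233
time: 26.1
tcp_pos: [310.2, 94.3, 31.9]
tcp_rot: [0.001, 1.0, 0.0, 0.002]
wrist_force: [0.2, -0.1, 0.8]
grip_width: 0.241
time: 26.3
tcp_pos: [312.8, 94.3, 30.8]
tcp_rot: [0.0, 1.0, 0.0, 0.001]
wrist_force: [1.1, -0.2, 0.0]
grip_width: 0.24
time: 26.5
tcp_pos: [316.3, 94.2, 30.4]
tcp_rot: [0.0, 1.0, 0.0, 0.0]
wrist_force: [-0.5, -0.0, -0.5]
grip_width: 0.241
tcp [316.3  94.2  30.4]
side [([291.0, 258.7], 11), ([290.0, 291.9], 8)]
  expect horiz [393.7 222.8] vert [364.2 323.8] 45 [377.9 270.2]
top [([217.5, 237.5], 12), ([500.0, 261.0], 4)]
  expect horiz [295.6 321.2] vert [222.2 312.7] 45 [269.9 314.4]
```

```bash
python3 -c "
from h import *
print(tri(grab('side'),(291,258.7),grab('top'),(217.5,237.5)))"; python3 -m crank '[[-3,0,0,0,0.7],[0,0,0,0,0.7]]';python3 -m crank '[[-3,0,0,0,0.7],[0,0,0,0,0.7]]';python3 -m crank '[[-3,0,0,0,0.7],[0,0,0,0,0.7]]'
```

```text
(array([519.8,  91.9,  35.8]), 3.1)
time: 26.9
tcp_pos: [319.2, 94.2, 30.3]
tcp_rot: [0.0, 1.0, 0.0, 0.0]
wrist_force: [-0.6, -0.4, 1.0]
grip_width: 0.239
time: 27.1
tcp_pos: [321.7, 94.2, 30.0]
tcp_rot: [0.0, 1.0, 0.0, -0.001]
wrist_force: [-1.2, 1.0, -0.1]
grip_width: 0.236
time: 27.3
tcp_pos: [325.0, 94.2, 30.1]
tcp_rot: [0.0, 1.0, 0.0, -0.0]
wrist_force: [-1.1, 1.0, -0.2]
grip_width: 0.242
```

```bash
python3 -m crank '[[-3,0,0,0,0.7],[0,0,0,0,0.7]]'|grep -E "pos|wrist";python3 -m crank '[[-3,0,0,0,0.7],[0,0,0,0,0.7]]'|grep -E "pos|wrist"; python3 -c "
from h import *
band()"
```

```text
tcp_pos: [325.0, 94.1, 28.9]
wrist_force: [-6.6, 0.4, 0.2]
tcp_pos: [325.0, 94.0, 27.5]
wrist_force: [-11.3, 0.4, 0.1]
tcp [325.   94.   27.5]
side [([287.1, 258.5], 8), ([290.0, 291.7], 7)]
  expect horiz [389.9 222.5] vert [360.6 323. ] 45 [374.4 269.7]
top []
  expect horiz [295.5 317.3] vert [222.4 309.3] 45 [269.9 310.9]
```

```bash
python3 -m crank '[[-0.2,0,-5,0,0.7],[-0.3,0,-5,0,0.7]]'|grep -E "pos|wrist";python3 -m crank '[[-0.6,0,-6,0,0.7],[-0.8,0,-6,0,0.7]]'|grep -E "pos|wrist"; python3 -c "
from h import *
band()"
```

```text
tcp_pos: [325.6, 94.0, 37.6]
wrist_force: [-11.1, 0.5, -0.1]
tcp_pos: [326.9, 94.1, 49.8]
wrist_force: [-12.6, -0.1, 1.0]
tcp [326.9  94.1  49.8]
side [([287.2, 257.7], 6), ([290.0, 291.9], 8)]
  expect horiz [391.3 216.5] vert [361.5 318.8] 45 [375.5 264.8]
top [([4.5, 382.0], 4)]
  expect horiz [296.2 317.8] vert [221.7 309.6] 45 [270.1 311.2]
```

```bash
python3 -m crank '[[-1,0,-6,0,0.7],[-1.2,0,-6,0,0.7],[-1.5,0,-6,0,0.7],[-1.6,0,-6,0,0.7],[-1.8,0,-6,0,0.7]]'|grep -E "pos|wrist";python3 -m crank '[[-2.5,0,-7,0,0.7],[-2.8,0,-7,0,0.7],[-3.1,0,-7,0,0.7],[-3.4,0,-7,0,0.7],[-3.7,0,-7,0,0.7]]'|grep -E "pos|wrist"; python3 -c "
from h import *
band()"
```

```text
tcp_pos: [336.1, 94.1, 80.9]
wrist_force: [-9.4, -0.2, 1.0]
tcp_pos: [352.6, 94.1, 116.7]
wrist_force: [-8.3, -0.4, 3.7]
tcp [352.6  94.1 116.7]
side [([287.0, 257.5], 4), ([289.9, 292.0], 7)]
  expect horiz [387.2 195.1] vert [356.1 302.3] 45 [370.9 246.8]
top []
  expect horiz [298.4 309.9] vert [219.6 302.5] 45 [270.6 303.9]
```

```bash
python3 -m crank '[[-4,0,-6.4,0,0.7],[-4.5,0,-6.2,0,0.7],[-4.9,0,-6,0,0.7],[-5.2,0,-5.8,0,0.7],[-5.5,0,-5.6,0,0.7]]'|grep -E "pos|wrist";python3 -m crank '[[-5.7,0,-5.4,0,0.7],[-6,0,-5.2,0,0.7],[-6.3,0,-5,0,0.7],[-6.6,0,-4.8,0,0.7],[-6.8,0,-4.6,0,0.7]]'|grep -E "pos|wrist"; python3 -c "
from h import *
band()"
```

```text
tcp_pos: [376.5, 94.2, 147.7]
wrist_force: [-12.5, -0.3, 8.0]
tcp_pos: [410.8, 94.1, 172.6]
wrist_force: [-4.7, -1.3, 2.8]
tcp [410.8  94.1 172.6]
side [([290.0, 291.9], 8)]
  expect horiz [367.2 171.4] vert [335.3 281.9] 45 [351.7 226. ]
top []
  expect horiz [300.  284.6] vert [217.6 281. ] 45 [270.7 281.5]
```

```bash
python3 -m crank '[[10,0,-10,0,0.7],[10,0,-20,0,0.7],[20,0,-20,0,0.7],[20,0,-20,0,0.7],[20,0,0,0,0.7]]' 40|grep -E "pos|wrist|grip"; python3 -c "
from h import *
band()"
```

```text
tcp_pos: [331.7, 94.4, 245.9]
wrist_force: [-0.2, 0.5, -0.2]
grip_width: 0.242
tcp [331.7  94.4 245.9]
side [([320.4, 249.6], 5), ([290.0, 291.7], 7)]
  expect horiz [412.3 155.3] vert [376.9 276.6] 45 [392.4 215.9]
top [([214.7, 265.3], 7)]
  expect horiz [304.4 329.2] vert [214.6 317.5] 45 [272.1 319.9]
```

```bash
python3 - <<'E'
from h import *
s,t=grab('side'),grab('top')
p,e=tri(s,(320.4,249.6),t,(214.7,265.3));o=r.observe()['tcp_pos'];print(p,e,o)
d=p-(o+[0,0,16.3]);print(d,np.linalg.norm(d),np.degrees(np.arctan2(-d[2],d[0])))
def px(P):return proj(s,P)
a=cv2.resize(s['img'][110:300,250:440],None,fx=3,fy=3);cv2.imwrite('pics/dr.png',a)
E
```

```text
[455.1  92.  106.9] 6.7 [331.13028797  94.22025367 242.54963328]
[ 123.96971203   -2.22025367 -151.94963328] 196.117592482245 50.79035131601368
```

View pics/dr.png

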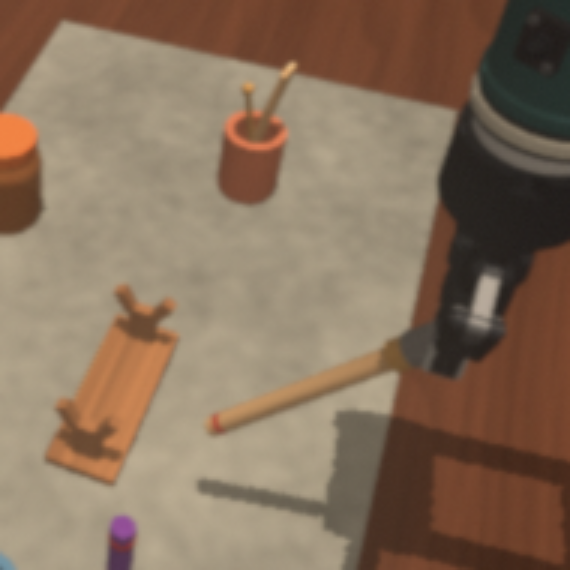

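```bash
python3 -m crank '[[-14,-23,0,0,0.7],[-14,-22,15,0,0.7],[-14,-22,25,0,0.7],[0,0,30,0,0.7],[0,0,14,0,0.7]]' 20|grep -E "pos|wrist|grip"; python3 -m crank '[[0,0,2,0,0.7],[0,0,0,0,0.7]]'|grep -E "pos|wrist"; python3 -m crank '[[0,0,3,0,0.7],[0,0,0,0,0.7]]'|grep -E "pos|wrist"
```

```text
tcp_pos: [371.9, 26.6, 154.7]
wrist_force: [-0.3, 0.9, -1.5]
grip_width: 0.239
tcp_pos: [373.1, 27.4, 156.4]
wrist_force: [0.2, -0.3, -0.0]
tcp_pos: [373.5, 27.4, 154.3]
wrist_force: [0.7, 0.1, -1.2]
```

```bash
for k in 1; do python3 -m crank '[[0,0,3,0,0.7],[0,0,0,0,0.7]]'|grep -E "pos|wrist"; python3 -m crank '[[-4,0,0,0,0.7],[0,0,0,0,0.7]]'|grep -E "pos|wrist"; python3 -m crank '[[-4,0,0,0,0.7],[0,0,0,0,0.7]]'|grep -E "pos|wrist"; done; python3 - <<'E'
from h import *
band()
E
```

```text
tcp_pos: [372.9, 27.3, 150.4]
wrist_force: [-0.7, -0.1, -0.2]
tcp_pos: [377.3, 27.1, 150.4]
wrist_force: [0.3, 0.3, -1.1]
tcp_pos: [381.3, 27.1, 150.3]
wrist_force: [-0.8, 0.0, 0.0]
tcp [381.3  27.1 150.3]
side [([289.7, 291.8], 6)]
  expect horiz [382.8 163.8] vert [352.6 268.1] 45 [367.2 215.9]
top [([244.1, 243.3], 7)]
  expect horiz [330.6 297.5] vert [244.7 291.9] 45 [298.2 292.9]
```

```bash
python3 -m crank '[[-3,0,2,0,0.7],[0,0,0,0,0.7]]'|grep -E "pos|wrist"; python3 -m crank '[[-3,0,2,0,0.7],[0,0,0,0,0.7]]'|grep -E "pos|wrist"; python3 -m crank '[[-3,0,0,0,0.7],[0,0,0,0,0.7]]'|grep -E "pos|wrist"; python3 - <<'E'
from h import *
band()
E
```

```text
tcp_pos: [384.1, 27.1, 148.1]
wrist_force: [-0.5, -0.1, -1.0]
tcp_pos: [386.0, 27.1, 146.7]
wrist_force: [-5.3, -0.1, 6.0]
tcp_pos: [388.2, 27.2, 147.9]
wrist_force: [-11.3, 0.4, 12.7]
tcp [388.2  27.2 147.9]
side [([290.0, 291.7], 7)]
  expect horiz [379.7 163.8] vert [349.7 267.7] 45 [364.4 215.7]
top [([244.0, 240.0], 5)]
  expect horiz [330.3 294.2] vert [244.7 289.1] 45 [298.  289.9]
```

```bash
python3 -m crank '[[-5,0,-5,0,0.7],[-4.5,0,-4,0,0.7],[-4.5,0,-3.6,0,0.7]]'|grep -E "pos|wrist"; python3 -m crank '[[-5,0,-3.4,0,0.7],[-5,0,-3.1,0,0.7],[-5,0,-2.9,0,0.7]]'|grep -E "pos|wrist"; python3 - <<'E'
from h import *
band()
E
```

```text
tcp_pos: [403.0, 27.2, 158.8]
wrist_force: [-4.6, -0.5, 1.3]
tcp_pos: [419.1, 27.2, 168.0]
wrist_force: [-2.5, -0.1, 1.0]
tcp [419.1  27.2 168. ]
side [([290.0, 291.7], 7)]
  expect horiz [368.6 154.4] vert [338.5 259.1] 45 [353.9 207.2]
top [([371.0, 234.8], 4)]
  expect horiz [331.3 280. ] vert [244.3 277.2] 45 [298.4 277.4]
```

```bash
python3 -m crank '[[-7,0,-3,0,0.7],[-7,0,-2.9,0,0.7],[-7,0,-2.7,0,0.7],[-7,0,-2.5,0,0.7]]'|grep -E "pos|wrist"; python3 -m crank '[[-7,0,-2.2,0,0.7],[-7,0,-2,0,0.7],[-7,0,-1.8,0,0.7],[-7,0,-1.6,0,0.7]]'|grep -E "pos|wrist"; python3 - <<'E'
from h import *
band()
E
```

```text
tcp_pos: [447.7, 27.1, 179.6]
wrist_force: [-1.3, -0.5, 0.8]
tcp_pos: [475.6, 27.1, 187.0]
wrist_force: [-1.6, 0.9, -1.1]
tcp [475.6  27.1 187. ]
side [([290.0, 291.7], 7)]
  expect horiz [346.8 142.8] vert [317.  247.3] 45 [333.4 196.1]
top []
  expect horiz [331.8 253. ] vert [243.9 254.5] 45 [298.5 253.7]
```

```bash
python3 -m crank '[[-7,0,-1.3,0,0.7],[-7,0,-1,0,0.7],[-7,0,-0.6,0,0.7],[-6,0,-0.2,0,0.7],[0,0,0,0,0.7]]'|grep -E "pos|wrist|grip"; python3 -m crank '[[0,0,-40,0,0.7],[20,0,-40,0,0.7],[40,0,-20,0,0.7],[20,0,0,0,0.7],[0,0,0,0,0.7]]' 40|grep -E "pos|wrist|grip"; python3 - <<'E'
from h import *
band()
for n in('side','top'):
    f=grab(n); hs=cv2.cvtColor(f['img'],cv2.COLOR_BGR2HSV)
    m=cv2.inRange(hs,(8,90,90),(20,190,255)); k,l,st,ce=cv2.connectedComponentsWithStats(m)
    print(n,[(st[i].tolist(),ce[i].round(1).tolist()) for i in range(1,k) if st[i,4]>40])
E
```

```text
tcp_pos: [502.9, 27.0, 190.0]
wrist_force: [-2.7, -0.3, 0.4]
grip_width: 0.237
tcp_pos: [421.4, 27.2, 292.2]
wrist_force: [0.1, 0.3, -0.3]
grip_width: 0.241
tcp [421.4  27.2 292.2]
side [([290.1, 291.9], 8)]
  expect horiz [379.2 110.6] vert [345.7 227.1] 45 [362.3 171.7]
top [([353.2, 235.5], 4)]
  expect horiz [342.  282.4] vert [242.5 278.8] 45 [303.5 279.1]
side [([0, 0, 370, 384, 33645], [196.0, 197.0]), ([420, 60, 25, 31, 286], [430.6, 75.7]), ([460, 67, 22, 10, 111], [469.7, 72.2]), ([379, 74, 133, 196, 18725], [454.3, 177.2]), ([333, 178, 30, 55, 378], [346.6, 204.0]), ([265, 205, 45, 67, 1469], [287.7, 239.9]), ([378, 237, 24, 30, 453], [389.0, 251.9]), ([351, 267, 147, 117, 12608], [422.5, 336.8]), ([281, 325, 11, 10, 61], [285.6, 329.9])]
top [([0, 29, 512, 355, 88362], [258.8, 176.4]), ([297, 136, 31, 33, 132], [309.5, 154.5]), ([212, 213, 65, 26, 1553], [244.1, 225.5]), ([351, 225, 30, 25, 574], [365.8, 237.3]), ([278, 313, 11, 20, 137], [282.9, 323.2]), ([195, 334, 57, 50, 2261], [221.6, 358.5])]
```

```bash
cat >> h.py <<'E'
def handle(seed):
    f=grab('side'); hs=cv2.cvtColor(f['img'],cv2.COLOR_BGR2HSV)
    m=cv2.inRange(hs,(8,90,90),(20,190,255)); k,l,st,ce=cv2.connectedComponentsWithStats(m)
    i=min([i for i in range(1,k) if 100<st[i,4]<900],key=lambda i:np.hypot(*(ce[i]-seed)))
    v,u=np.nonzero(l==i); rows=np.arange(v.min(),v.max()+1); c=[(u[v==y].min()+u[v==y].max())/2 for y in rows]; w=[(v==y).sum() for y in rows]
    print(st[i],[(int(y),x,int(n)) for y,x,n in zip(rows,c,w)][::4]); return f
E
python3 - <<'E'
from h import *
f=handle((346,204)); o=r.observe()['tcp_pos']
for lean in(-10,0,10,20):
    a=np.radians(lean); c=o+[8,0,16.3]
    print(lean,[proj(f,c+L*np.array([np.sin(a),0,-np.cos(a)])).tolist() for L in(40,80,120,160,195,205)])
E
```

```text
[333 178  29  55 380] [(178, np.float64(353.5), 2), (182, np.float64(356.5), 10), (186, np.float64(354.0), 7), (190, np.float64(353.0), 7), (194, np.float64(351.0), 7), (198, np.float64(349.0), 7), (202, np.float64(347.5), 6), (206, np.float64(346.0), 7), (210, np.float64(344.0), 7), (214, np.float64(342.0), 7), (218, np.float64(340.5), 8), (222, np.float64(339.0), 7), (226, np.float64(337.5), 8), (230, np.float64(336.0), 6)]
-10 [[356.2, 181.6], [356.1, 196.5], [356.0, 210.3], [355.9, 223.3], [355.9, 233.9], [355.9, 236.9]]
0 [[352.6, 180.9], [349.2, 195.0], [346.0, 208.1], [343.0, 220.3], [340.6, 230.2], [339.9, 232.9]]
10 [[349.1, 179.7], [342.5, 192.7], [336.4, 204.7], [330.7, 215.9], [326.1, 224.9], [324.8, 227.4]]
20 [[345.8, 178.1], [336.2, 189.7], [327.3, 200.4], [319.1, 210.2], [312.4, 218.2], [310.6, 220.4]]
```

```bash
python3 - <<'E'
from h import *
f=grab('side');o=r.observe()['tcp_pos'];print(o)
for p in((354,186),(345.2,208),(336,230)):
    O,d=ray(f,*p);
    for y in(25,27): print(p,(O+d*(y-O[1])/d[1]).round(1))
print(f['img'][228:242,328:342,2].tolist());print(f['img'][228:242,328:342,1].tolist())
t=grab('top');hs=cv2.cvtColor(t['img'],cv2.COLOR_BGR2HSV);m=cv2.inRange(hs,(95,100,110),(115,255,255));m[:,:100]=0;m[:,200:]=0
c=max(cv2.findContours(m,0,2)[0],key=cv2.contourArea);(cc,rr)=cv2.minEnclosingCircle(c);print(cc,rr,plane(t,*cc,76),cv2.boundingRect(c))
cv2.imwrite('pics/x.png',t['img'])
E
```

```text
[422.43805792  27.07299976 288.94698722]
(354, 186) [425.7  25.  250.9]
(354, 186) [425.6  27.  252.8]
(345.2, 208) [432.2  25.  182.6]
(345.2, 208) [432.1  27.  184.8]
(336, 230) [440.6  25.  103.7]
(336, 230) [440.4  27.  106.1]
[[169, 169, 166, 150, 122, 116, 121, 127, 132, 126, 120, 115, 109, 105], [170, 167, 162, 142, 118, 117, 121, 125, 131, 123, 118, 113, 107, 103], [171, 166, 152, 124, 114, 118, 123, 123, 123, 117, 112, 109, 105, 104], [172, 164, 143, 117, 108, 115, 124, 127, 123, 117, 110, 106, 102, 102], [170, 155, 125, 110, 106, 110, 117, 123, 121, 115, 109, 105, 103, 104], [166, 146, 116, 107, 106, 105, 107, 111, 111, 108, 103, 102, 102, 104], [154, 127, 111, 107, 106, 106, 105, 106, 105, 104, 101, 100, 102, 102], [145, 119, 109, 107, 107, 107, 106, 105, 105, 101, 101, 101, 101, 102], [130, 113, 109, 110, 108, 107, 106, 105, 103, 103, 101, 101, 101, 102], [124, 111, 111, 110, 109, 107, 106, 106, 104, 104, 103, 103, 103, 102], [121, 112, 111, 109, 109, 107, 106, 105, 104, 104, 103, 104, 105, 104], [114, 112, 110, 109, 108, 107, 106, 107, 105, 105, 105, 106, 106, 106], [111
[... 417 characters left out ...]
97, 98, 98, 95, 90, 88, 91, 93, 95], [152, 134, 107, 98, 97, 96, 95, 96, 96, 94, 92, 93, 95, 96], [142, 117, 102, 99, 98, 98, 97, 96, 95, 94, 93, 92, 94, 94], [133, 109, 101, 99, 99, 99, 97, 97, 96, 93, 94, 93, 93, 94], [120, 105, 101, 101, 100, 99, 98, 97, 95, 95, 93, 92, 93, 93], [114, 102, 102, 101, 100, 99, 98, 97, 96, 96, 95, 95, 95, 94], [112, 104, 102, 101, 100, 100, 98, 96, 96, 97, 95, 95, 96, 95], [105, 103, 102, 100, 99, 99, 97, 99, 98, 96, 97, 97, 98, 97], [102, 102, 102, 101, 100, 100, 99, 97, 98, 98, 98, 99, 99, 99], [102, 101, 101, 102, 101, 100, 100, 99, 98, 98, 98, 99, 99, 100]]
(147.00828552246094, 217.33702087402344) 11.831929206848145 [567.3 257.4  76. ] (136, 206, 23, 24)
```

```bash
python3 -m crank '[[-40,0,-20,0,0.7],[-45,0,0,0,0.7],[-45,0,0,0,0.7],[0,40,0,0,0.7],[0,40,0,0,0.7]]' 40|grep -E "pos|wrist|grip"; python3 -m crank '[[0,40,0,0,0.7],[0,40,0,0,0.7],[0,40,0,0,0.7],[0,30,0,0,0.7],[0,2,0,0,0.7]]'|grep -E "pos|wrist|grip"; python3 -m crank '[[0,0,0,0,0.7],[0,0,0,0,0.7]]'|grep -E "pos|wrist|grip"; python3 - <<'E'
from h import *
f=grab('side');o=r.observe()['tcp_pos'];print(o)
cv2.imwrite('pics/ab.png',f['img']);B=o+[19,-1,-193]
print('exp butt',proj(f,B),'pot rim c',proj(f,(568,258,76)))
hs=cv2.cvtColor(f['img'],cv2.COLOR_BGR2HSV);m=cv2.inRange(hs,(8,80,70),(20,200,255))
k,l,st,ce=cv2.connectedComponentsWithStats(m)
for i in range(1,k):
    if 60<st[i,4]<3000:print(st[i],ce[i].round(1))
m=cv2.inRange(hs,(95,60,40),(115,255,255));k,l,st,ce=cv2.connectedComponentsWithStats(m);print([st[i].tolist() for i in range(1,k) if st[i,4]>60])
E
```

```text
tcp_pos: [553.7, 107.2, 306.7]
wrist_force: [0.3, -0.2, 0.2]
grip_width: 0.243
tcp_pos: [551.7, 262.9, 308.0]
wrist_force: [0.7, 0.0, -0.6]
grip_width: 0.239
tcp_pos: [552.3, 258.2, 309.5]
wrist_force: [0.0, 0.7, -0.1]
grip_width: 0.244
[552.34945687 257.94780962 309.78951487]
exp butt [241.  293.8] pot rim c [243.2 304.9]
[379   0  18   6  65] [389.7   1.7]
[ 265  204   45   68 1531] [287.7 239.9]
[238 245  15  51 391] [243.8 268.2]
[281 324  12  11  66] [285.7 329.6]
[[228, 295, 27, 26, 274]]
```

```bash
python3 - <<'E'
from h import *
f=handle((243.8,268))
for p in((0,0),):
    for row,col in((256,0),(292,0)): pass
o=r.observe()['tcp_pos']
for a in(0,6,12):
    s=np.radians(a);c=o+[19,-1,-193]
    print(a,[proj(f,c+L*np.array([-np.sin(s),0,np.cos(s)])).tolist() for L in(0,20,60,100,140)])
E
```

```text
[238 245  15  50 350] [(245, np.float64(246.5), 2), (249, np.float64(246.0), 9), (253, np.float64(245.5), 8), (257, np.float64(245.0), 7), (261, np.float64(244.5), 8), (265, np.float64(244.0), 7), (269, np.float64(244.0), 7), (273, np.float64(243.0), 7), (277, np.float64(243.0), 7), (281, np.float64(242.0), 7), (285, np.float64(242.0), 7), (289, np.float64(241.0), 7), (293, np.float64(239.0), 1)]
0 [[241.1, 293.7], [240.6, 288.5], [239.7, 277.3], [238.6, 265.2], [237.5, 251.9]]
6 [[241.1, 293.7], [241.6, 288.9], [242.8, 278.6], [244.1, 267.3], [245.5, 255.0]]
12 [[241.1, 293.7], [242.6, 289.4], [246.0, 280.0], [249.6, 269.8], [253.6, 258.6]]
```

```bash
python3 -m crank '[[0,0,20,0,0.7],[0,0,25,0,0.7],[0,0,25,0,0.7],[0,0,20,0,0.7],[0,0,8,0,0.7]]' 40|grep -E "pos|wrist|grip"; python3 -m crank '[[0,0,4,0,0.7],[0,0,0,0,0.7]]'|grep -E "pos|wrist"; python3 -m crank '[[0,0,3,0,0.7],[0,0,0,0,0.7]]'|grep -E "pos|wrist"; python3 -m crank '[[0,0,3,0,0.7],[0,0,0,0,0.7]]'|grep -E "pos|wrist"; 
```

```text
tcp_pos: [551.1, 257.5, 209.4]
wrist_force: [0.1, -0.5, -0.1]
grip_width: 0.24
tcp_pos: [552.3, 258.6, 208.6]
wrist_force: [0.2, 0.6, -1.0]
tcp_pos: [552.4, 259.2, 206.0]
wrist_force: [0.2, 1.1, -0.4]
tcp_pos: [551.9, 259.2, 202.0]
wrist_force: [-0.8, -0.0, -0.1]
```

```bash
python3 -m crank '[[0,0,2,0,0.7],[0,0,0,0,0.7]]'|grep -E "pos|wrist"; python3 -m crank '[[0,0,2,0,0.7],[0,0,0,0,0.7]]'|grep -E "pos|wrist"; python3 -m crank '[[0,0,2,0,0.7],[0,0,0,0,0.7]]'|grep -E "pos|wrist"
```

```text
tcp_pos: [551.8, 259.1, 199.7]
wrist_force: [0.3, -0.9, -0.9]
tcp_pos: [551.8, 259.1, 197.6]
wrist_force: [0.5, -0.1, -0.5]
tcp_pos: [551.8, 259.0, 195.6]
wrist_force: [-0.5, 0.7, -1.1]
```

```bash
python3 -m crank '[[0,0,1.5,0,0.7],[0,0,0,0,0.7]]'|grep -E "pos|wrist"; python3 -m crank '[[0,0,1.5,0,0.7],[0,0,0,0,0.7]]'|grep -E "pos|wrist"; python3 -m crank '[[0,0,1.5,0,0.7],[0,0,0,0,0.7],[0,0,0,0,0.7]]'; python3 - <<'E'
from h import *
t=grab('top')
f=grab('side');hs=cv2.cvtColor(f['img'],cv2.COLOR_BGR2HSV)
m=cv2.inRange(hs,(95,60,40),(115,255,255));k,l,st,ce=cv2.connectedComponentsWithStats(m);print([(st[i].tolist(),ce[i].round(1).tolist()) for i in range(1,k) if st[i,4]>60])
E
```

```text
tcp_pos: [551.9, 259.0, 194.3]
wrist_force: [0.3, 0.2, -1.0]
tcp_pos: [551.9, 259.1, 192.8]
wrist_force: [0.6, 0.7, 0.3]
time: 40.15
tcp_pos: [552.1, 259.1, 192.1]
tcp_rot: [0.0, 1.0, 0.0, 0.0]
wrist_force: [-0.8, 0.3, 2.0]
grip_width: 0.238
[([228, 294, 28, 26, 229], [238.9, 309.1])]
```

```bash
python3 -m crank '[[0,0,1,0,0.7],[4,0,0.4,0,0.7],[4,0,0.5,0,0.7],[0,0,0,0,0.7]]' 20|grep -E "pos|wrist"; python3 -m crank '[[4,0,0.6,0,0.7],[4,0,0.6,0,0.7],[0,0,0,0,0.7]]'|grep -E "pos|wrist";  python3 -m crank '[[4,0,0.8,0,0.7],[4,0,0.8,0,0.7],[0,0,0,0,0.7]]'|grep -E "pos|wrist"; python3 - <<'E'
from h import *
f=grab('side');hs=cv2.cvtColor(f['img'],cv2.COLOR_BGR2HSV)
m=cv2.inRange(hs,(95,60,40),(115,255,255));k,l,st,ce=cv2.connectedComponentsWithStats(m);print([(st[i].tolist(),ce[i].round(1).tolist()) for i in range(1,k) if st[i,4]>60])
E
```

```text
tcp_pos: [544.6, 259.3, 191.3]
wrist_force: [0.8, 0.5, 5.4]
tcp_pos: [537.1, 259.2, 190.2]
wrist_force: [1.2, -0.5, 5.6]
tcp_pos: [529.9, 259.3, 189.6]
wrist_force: [1.5, -0.5, 6.8]
[([230, 293, 26, 29, 262], [239.8, 309.1])]
```

```bash
python3 -m crank '[[0,0,-0.5,0,0.6],[0,0,0,0,0.5],[0,0,0,0,0.44],[0,0,0,0,0.38],[0,0,0,0,0.3]]' 20|grep -E "pos|wrist|grip"; python3 -m crank '[[0,0,0,0,0],[0,0,0,0,-0.5],[0,0,0,0,-1],[0,0,0,0,-1],[0,0,0,0,-1]]'|grep -E "pos|wrist|grip"; python3 -m crank '[[0,0,-15,0,-1],[0,0,-30,0,-1],[0,0,-40,0,-1],[0,0,-40,0,-1],[0,0,0,0,-1]]'|grep -E "pos|wrist|grip"; python3 - <<'E'
from h import *
for n in('side','top'):
    f=grab(n);cv2.imwrite(f'pics/fin_{n}.png',f['img']);hs=cv2.cvtColor(f['img'],cv2.COLOR_BGR2HSV)
    m=cv2.inRange(hs,(95,60,40),(115,255,255));k,l,st,ce=cv2.connectedComponentsWithStats(m);print(n,'pot',[(st[i].tolist(),ce[i].round(1).tolist()) for i in range(1,k) if st[i,4]>60])
    m=cv2.inRange(hs,(8,80,70),(22,200,255));k,l,st,ce=cv2.connectedComponentsWithStats(m);print('wood',[(st[i].tolist(),ce[i].round(1).tolist()) for i in range(1,k) if 40<st[i,4]<1000 and ce[i][0]<300])
    for a in(0,10,20): print(a,proj(f,(575-205*np.sin(np.radians(a)),258,6+205*np.cos(np.radians(a)))))
E
```

```text
tcp_pos: [527.5, 258.9, 186.2]
wrist_force: [-0.6, -0.3, 0.7]
grip_width: 0.351
tcp_pos: [528.0, 259.1, 187.3]
wrist_force: [0.2, -1.1, -0.1]
grip_width: 1.001
tcp_pos: [529.8, 259.8, 322.0]
wrist_force: [-0.1, 1.2, 0.4]
grip_width: 0.994
side pot [([228, 293, 27, 28, 245], [239.4, 308.1])]
wood [([239, 288, 27, 27, 216], [251.9, 302.4]), ([281, 324, 12, 11, 67], [285.7, 329.5])]
0 [236.6 266.9]
10 [255.4 274.6]
20 [273.9 284.2]
top pot [([135, 206, 29, 24, 342], [150.9, 216.7])]
wood [([145, 213, 9, 14, 62], [148.5, 218.9]), ([0, 327, 52, 57, 927], [12.1, 365.8])]
0 [130.9 208.3]
10 [130.9 225.3]
20 [131.6 241.9]
```

```bash
python3 -m crank '[[0,0,0,0,-1],[0,0,0,0,-1],[0,0,0,0,-1],[0,0,0,0,-1],[0,0,0,0,-1]]'|grep -E "time|pos|wrist"; python3 - <<'E'
from h import *
a=cv2.imread('pics/fin_side.png');s=grab('side');b=s['img']
print('diff',np.abs(a[255:335,215:300].astype(int)-b[255:335,215:300]).max(),np.abs(a[255:335,215:300].astype(int)-b[255:335,215:300]).mean())
# object vs start background -> brush extent
d=np.abs(cv2.imread('pics/ab.png').astype(int)-b).max(2)[262:320,246:300]>25
k,l,st,ce=cv2.connectedComponentsWithStats(d.astype(np.uint8));print([(st[i].tolist(),(ce[i]+[246,262]).round(1).tolist()) for i in range(1,k) if st[i,4]>30])
hs=cv2.cvtColor(b,cv2.COLOR_BGR2HSV)
for q in range(270,320,4): print(q,[hs[q,c].tolist() for c in range(244,284,5)])
t=grab('top');h=cv2.cvtColor(t['img'],cv2.COLOR_BGR2HSV);m=cv2.inRange(h,(95,100,110),(115,255,255));m[:,:100]=0;m[:,200:]=0
c=np.vstack([x for x in cv2.findContours(m,0,2)[0] if len(x)>5]);cc,rr=cv2.minEnclosingCircle(c);print('rim',cc,rr,plane(t,*cc,76))
E
```

```text
time: 43.4
tcp_pos: [527.8, 259.0, 311.8]
wrist_force: [0.3, -0.3, -0.7]
diff 131 3.692843137254902
[([0, 0, 54, 56, 737], [257.9, 285.4]), ([37, 18, 17, 28, 131], [286.8, 288.8])]
270 [[20, 55, 191], [20, 54, 193], [20, 55, 191], [20, 54, 192], [19, 55, 189], [20, 54, 199], [20, 55, 190], [20, 57, 193]]
274 [[20, 55, 201], [20, 55, 187], [20, 53, 187], [20, 55, 140], [19, 54, 118], [18, 55, 121], [18, 56, 124], [18, 53, 124]]
278 [[19, 55, 203], [19, 54, 195], [20, 53, 191], [19, 55, 135], [19, 51, 111], [15, 42, 108], [18, 50, 117], [18, 53, 124]]
282 [[20, 54, 192], [20, 54, 192], [19, 56, 191], [19, 55, 181], [16, 41, 93], [14, 42, 104], [16, 45, 108], [18, 54, 122]]
286 [[19, 54, 197], [20, 54, 199], [20, 53, 197], [18, 52, 122], [15, 46, 89], [14, 44, 145], [16, 44, 146], [19, 52, 118]]
290 [[19, 53, 201], [19, 54, 199], [20, 54, 200], [16, 72, 95], [15, 41, 87], [15, 43, 106], [19, 53, 121], [19, 51, 119]]
294 [[99, 73, 185], [95, 42, 177], [17, 70, 164], [16, 133, 125], [16, 63, 93], [19, 50, 113], [20, 53, 125], [20, 51, 120]]
298 [[99, 54, 99], [99, 57, 142], [15, 113, 131], [15, 110, 127], [19, 57, 120], [20, 53, 121], [18, 54, 123], [19, 51, 119]]
302 [[98, 50, 97], [15, 113, 163], [16, 115, 133], [19, 61, 121], [19, 51, 121], [19, 52, 118], [20, 52, 117], [20, 51, 120]]
306 [[15, 78, 134], [15, 118, 158], [17, 53, 111], [19, 54, 119], [19, 54, 119], [18, 51, 120], [19, 51, 120], [18, 54, 123]]
310 [[15, 118, 169], [16, 100, 123], [99, 62, 115], [19, 52, 122], [19, 51, 119], [19, 52, 117], [20, 51, 121], [19, 54, 119]]
314 [[15, 72, 139], [99, 73, 181], [100, 60, 106], [20, 51, 119], [20, 51, 116], [19, 53, 116], [19, 54, 119], [19, 54, 118]]
318 [[99, 74, 180], [99, 63, 114], [98, 45, 85], [20, 52, 113], [18, 51, 114], [19, 49, 114], [20, 51, 116], [19, 52, 117]]
rim (147.1846466064453, 216.56224060058594) 11.738324165344238 [569.1 257.   76. ]
```

```bash
python3 - <<'E'
from h import *
a=grab('side')['img'].astype(int)
for _ in range(5): b=grab('side')['img'].astype(int)
d=np.abs(a-b)[255:335,215:300];print('still diff max/mean',d.max(),d.mean().round(2))
r.job_done();print(r.observe()['time'])
E
```

```text
still diff max/mean 21 0.64
the job is handed in; nothing more can be done
the job is handed in; nothing more can be done
```

I turned the tea brush end for end and stood it back in the blue pot, handle-down with the bristles up. I handed the job in at about 44 s of the 64 s allowed; no verdict was reported.

**How it was done:**
- I pulled the brush out of the pot and tipped it toward horizontal by pressing its bristle end on the table.
- I laid it in the rest and changed my grip to the bristle end.
- The handle would not swing down under its own weight, even after shaking and a second grip on the last few millimetres of bristle. I pivoted it down by pressing the handle end against the side of a fork, then against the edge of the rest's base.
- I lowered it into the pot until the handle end touched the floor. The wrist force rose to 2 N at a tool height of 192 mm, about where I expected it. I leaned the brush over while still holding it, then opened the fingers and moved clear.

**Last checks:**
- **Lean:** the brush leans about 20° on the pot rim. That puts the bristle end roughly 205 mm above the pot's underside; I worked this out from one side view and did not measure it directly.
- **Pot position:** the rim measured (569, 257) mm at the end, against about (567–568, 257–258) mm before. It moved no more than a couple of millimetres.
- **At rest:** consecutive side views just before handing in showed no movement. An earlier comparison showed large differences, which I put down to the arm's shadow because the arm was still settling.
- **Robot clear:** the gripper was fully open with its tip at about 312 mm, roughly 100 mm above the brush.

I had used all 12 picture views by then, so the final state was checked only by measurements and not by eye. I saw no contact with the terracotta pot, the cups or the jar, but did not measure their positions again at the end.

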